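# Hold a sample slide flush on the tilted contact stage

## Robot

A 6-joint arm with a two-finger parallel gripper is mounted at the origin on a cart in front of the work surface, level with it; the furniture and walls round the work are solid. World frame = base frame: x ahead of the robot, y to its left, z up, the work surface at z = 0. Lengths are in m, angles in rad, forces in N, time in s.
With the tool pointing down it reaches from about 0.25 to 0.725 m from the base axis. Payload 4 kg.
Tool frame: the origin (TCP) lies at the very end of the fingers, on their centre line; the grasp point (between the pads) lies 19 mm behind it; z points along the fingers, y is the line along which they close (so a half turn about z gives the same grasp; the last joint's range is limited). The gripper opens to 85 mm and grips with 20 to 120 N. Pads are 22 mm wide; open, the fingers measure 114 mm over their backs; the gripper's body (76 mm by 85 mm) begins 54 mm behind the grasp point. The pads swing forward as they close: fully open they stand 13 mm farther back than shut.
Start: joints at [-1.339, 0.241, 0.005, 1.335, 0, 1.571], TCP at [0.115, -0.487, 0.231] pointing down, gripper open.
Joint ranges: [-2.72, 2.72], [-1.05, 1.87], [-1.09, 1.28], [-1.99, 2.15], [-1.42, 1.44], [-3.14, 3.14]. Speed limits (rad/s): [2.79, 2.79, 3.14, 3.14, 3.14, 3.14].

## Interface

Orientations are given as a unit quaternion [x, y, z, w].
In Python, from workcell import telemetry, vision, workorder gives the robot as it stands.
- The arm moves only by the shell command python3 -m inch 'ROWS'. ROWS is JSON, a list of rows, each a list of 3 entries, a list of its own where there are three numbers: the turn, a rotation vector about the tool's x, y, z scaled (see below), then the shift along the tool's x, y, z scaled (see below), then the closure, from -1 (fully open) to 1 (shut). A call has 1 to 10 rows; each row shifts and turns the commanded pose from where the row before left it, along the tool's axes as they then stand; what a row does not reach is not made up. The controller multiplies each number of a shift by 0.3 m and each number of a turn by 360 degrees. A row lasts 1/12 s, in which the tool goes at most 41.7 mm and 7.16 degrees, less where a joint would pass 70% of its speed; a pose out of reach is approached as far as the arm can. A call with a number of a shift or a turn outside -1 to 1 is refused whole. A call with a gripper value outside its range is refused whole. The fingers move at their own pace and stop on an object; the grip force is fixed at half the most. Time passes only in rows, so rows that do not move let the fingers close. It gives the time, the measured TCP pose, the force, the opening and the grip force at its end, in the units of the state.
- telemetry.get_obs(): the state, without advancing time (a new reading comes with each control period).
- vision.camera(name): name is "side" or "top"; returns a dict with "img" (384x512x3 uint8, red, green, blue), "fov_y" (degrees; the focal length in pixels is half the picture's height over the tangent of half this angle, whatever the lens; pixels are square), "cx", "cy" (the principal point, pixels), "pose" (4x4, takes a point from camera to world coordinates). Camera axes: x right, y up, looking along -z (the intrinsics and any distortion apply to the point x, -y, -z); pixel columns grow to the right and rows downward; lengths in m; the calibration is good to about 2 mm. A picture is of the moment at which its call begins. There is no depth.
- workorder.job_done(): hands the job in; it is judged then, once.
The state is a dict: "clock": time; "joint_pos": joint angles; "joint_vel": joint speeds; "tau": joint torques, N m; "eef_pos": TCP position; "tool_rot": TCP orientation; "ft_force": force on the tool from outside, world axes, zero at the start; "ft_torque": the same for the moment, N m; "grip_width": finger opening in m; "grasp_force": force on a finger pad.
Only numpy, scipy, OpenCV 4.12 (cv2) and the standard library are available. Lean on these libraries where they do the work, as an engineer would, in place of code of your own. Each camera call takes 0.05 s, during which the arm holds its last target. There are 200 camera calls.

## Task

Bring the sample slide, in its carrier with the orange grip, to the tilted contact stage: if the stage's blue dust shutter is over any part of the sprung platform, swing it well clear first. Then tilt the carrier to the slope of the platform and lay it flush on the face by touch, centred over the window with its long lower edge down against the dark steel ledge, and press gently until the platform is about halfway into its spring travel. Finish while still gripping the carrier and pressing it there; do not put it down or let go, do not force the clamped tilt, and leave the bottles and vial on the bench undisturbed.

Things in the scene. Friction and masses are not known exactly. Their poses are not given: they have to be found in the camera images.
- carrier: slide carrier: open aluminium frame round a glass slide, 36 (x) x 92 (y) x 6 (z) mm, flat underside; in the middle of its top stands an orange grip, 24 (x) x 12 (y) mm, from 6 to 32 mm above the underside: pinch it across its 12 mm, along y. Origin: centre of the underside; z up. Either end round is the same for this job. 0.11 kg. Starts flat on the tissue pack
- tissue_pack: flat pack of lens tissue, 68 x 100 x 9 mm, fixed to the bench; origin: centre of the underside. The carrier lies on its top, z = 9 mm
- stage_face (a point): centre of the round window in the face of the sprung aluminium platform. z points out of the face, x uphill, y along the ledge. Face 46 mm (x, -22 to +24) by 100 mm (y). A dark steel ledge 4 mm high crosses the low end, its upper side at x = -18 mm: a seated carrier has its origin at this point and its y along this y. The platform moves along -z against a spring
- platform (a joint): how far the sprung platform is pushed in, m: 0 = out, 0.006 = at its stop. It starts to yield at about 4 N and takes about 1.5 N more per mm (about 8 N at halfway)
- cradle (a joint): tilt of the platform about the stage's level axis, rad: 0 = level, larger = steeper, the face then looks towards the stage's front (-x side of the stage at yaw 0). Clamped: it stays where it is set
- cradle_edge (a point): middle of the uphill edge of the tilting cradle under the platform; shows whether the clamped tilt was forced
- shutter_arm (a joint): swing of the blue dust shutter, rad: 0 = its disc is over the window, grows as it swings uphill in the plane of the face; stop at 1.75. It is clear of the carrier's place above 1.2. Light friction (under 1 N at the knob), stays where it is left
- shutter_knob (a point): middle of the shutter's black knob, 10 mm diameter, 18 mm tall (9 mm either side of this point) along the face's z axis; at a shutter angle of 0 this point stands 16 mm above the middle of the window. The shutter disc under it is 34 mm wide and 3 mm thick. When open the knob's top stands up to 120 mm above the bench: carry things over it
- shutter_pivot (a point): point on the shutter's pivot axis, which is parallel to the face's z; beyond the -y end of the platform, 64 mm from the knob axis. From above the face the shutter opens clockwise: from the pivot the knob lies along the face's +y at 0 and along its +x at 1.57 rad
- stage: base of the tilt stage, grey plate 124 (x) x 136 (y) x 12 mm with two cheeks up to 63 mm high, fixed to the bench; origin: centre of the underside; tilt axis along its y, 45 mm up. The shutter's open side and the clamp knob are at its -y end, the clamp knob reaching y = -81 mm
- immersion_oil: brown bottle with a red cap, 34 mm diameter, 105 mm high, standing behind the work; origin: centre of the underside. Leave alone
- stain_bottle: brown dropper bottle with a dark red bulb, 36 mm diameter, 98 mm high, behind the work; origin: centre of the underside. Leave alone
- sample_vial: small blue vial with a white cap, 22 mm diameter, 54 mm high, behind the work; origin: centre of the underside. Leave alone
There are look-alikes about, which are no part of the job. What is meant by the carrier is not yellow, and is the smaller of those in its own colour.

How it is judged:
By the outcome, as a careful person would: the job done as asked, in the order asked, and still so for the second after the job is handed in, while the arm keeps its last pose, push and grip.
It also fails if it takes over 59 s, if anything falls off the work surface, if the arm or the gripper's body presses on something with over 40 N, if the wrist force passes 120 N, or if a joint passes its speed limit or range.

## Working session

There is one attempt and no reset: what is moved stays moved. The work goes in short steps, Python scripts to look and compute and a shell command to move; the robot and the scene stay as the last step left them, time stands still between calls to the robot, and variables do not carry over. Pictures are saved under pics/ and viewed, at most 10 in all, crops included, and the job is handed in when it is done.

```bash
mkdir -p pics; ls; python3 - <<'E'
from workcell import telemetry, vision
import cv2,numpy as np
np.set_printoptions(precision=4,suppress=True)
for n in("top","side"):
    c=vision.camera(n); cv2.imwrite(f"pics/{n}0.png",cv2.resize(c["img"][:,:,::-1],(800,600),interpolation=cv2.INTER_CUBIC))
    print(n,{k:v for k,v in c.items() if k!="img"})
print(telemetry.get_obs())
E
```

```text
pics
top {'fov_y': 57.253631862813684, 'cx': 249.95140092538682, 'cy': 188.8183629732671, 'pose': array([[ 0.0136,  0.9811, -0.1928,  0.3833],
       [-0.9993,  0.0202,  0.0321, -0.0183],
       [ 0.0354,  0.1922,  0.9807,  0.981 ],
       [ 0.    ,  0.    ,  0.    ,  1.    ]])}
side {'fov_y': 48.87080905365999, 'cx': 250.23614807846408, 'cy': 195.959600787312, 'pose': array([[ 0.9965,  0.0523, -0.0654,  0.509 ],
       [-0.0832,  0.5255, -0.8467, -0.8126],
       [-0.0099,  0.8492,  0.528 ,  0.5543],
       [ 0.    ,  0.    ,  0.    ,  1.    ]])}
{'clock': 0.1, 'joint_pos': array([-1.339 ,  0.2413,  0.0039,  1.3352, -0.    ,  1.5708]), 'joint_vel': array([-0.0013, -0.0029,  0.0034, -0.0006, -0.0004, -0.0004]), 'tau': array([ -0.0003, -37.3138,  25.301 ,   0.0109,   0.    ,  -0.    ]), 'eef_pos': array([ 0.1147, -0.4861,  0.2305]), 'tool_rot': array([ 0.9933,  0.1157, -0.0001, -0.0009]), 'ft_force': array([ 0.0694, -0.3185,  0.1522]), 'ft_torque': array([-0.0017,  0.0059, -0.0609]), 'grasp_force': 0.0, 'grip_width': 0.08509637589063329}
```

View pics/top0.png

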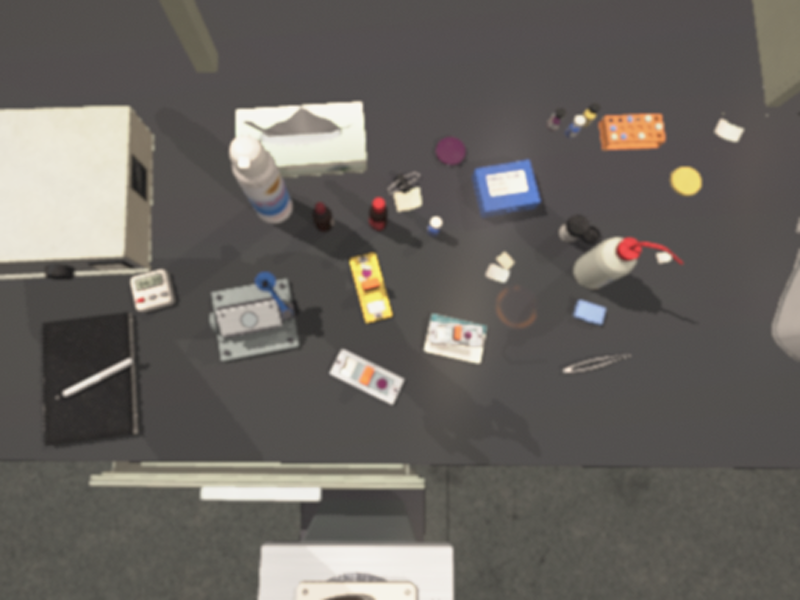

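View pics/side0.png

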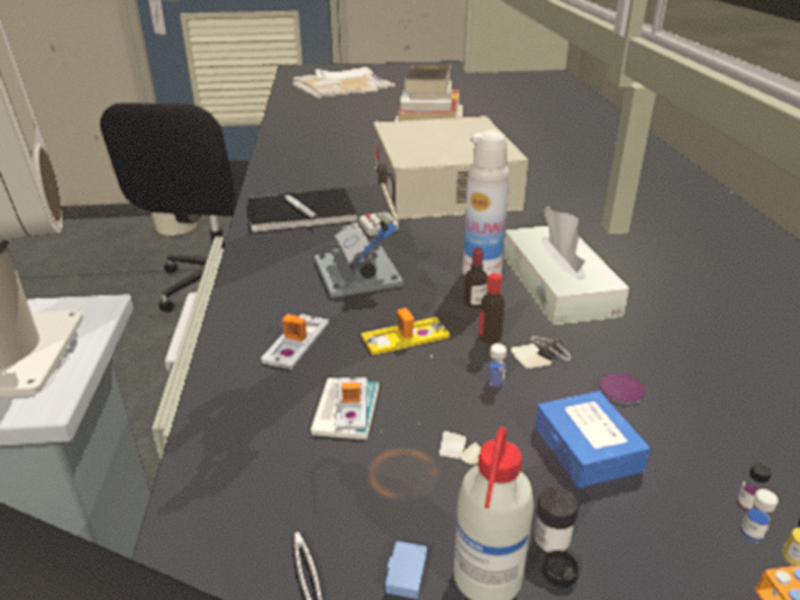

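The top view shows the stage at (255,320), the carrier on the tissue pack at (457,337), and look-alikes at (367,377) (larger) and (370,288) (yellow). In the side view the stage is at (360,255) and the carrier at (350,400). I'll crop closer.

```bash
python3 - <<'E'
from workcell import vision
import cv2,numpy as np
t=vision.camera("top")["img"][:,:,::-1]; s=vision.camera("side")["img"][:,:,::-1]
R=lambda a,k:cv2.resize(a,None,fx=k,fy=k,interpolation=cv2.INTER_CUBIC)
def tile(im,boxes):
    return np.hstack([R(im[y:y+h,x:x+w],k) for x,y,w,h,k in boxes])
# top: stage crop 64x70 @6 ; carrier 55
cv2.imwrite("pics/tc.png",tile(t,[(130,168,66,70,6),(264,194,56,70,6)]))
cv2.imwrite("pics/sc.png",tile(s,[(196,128,66,70,6),(194,230,56,70,6)]))
E
```

```text
(no output)
```

View pics/tc.png

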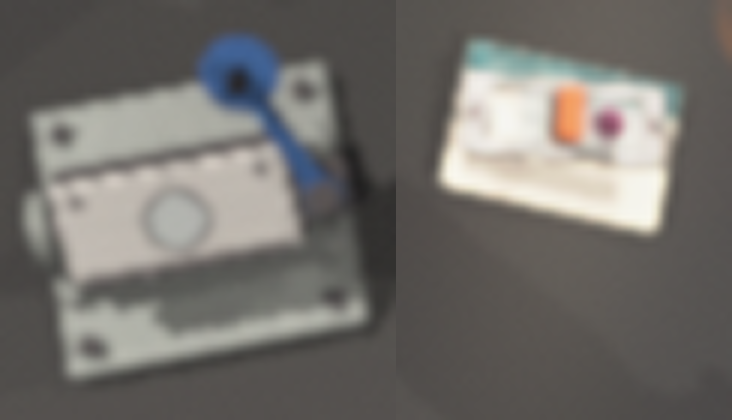

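View pics/sc.png

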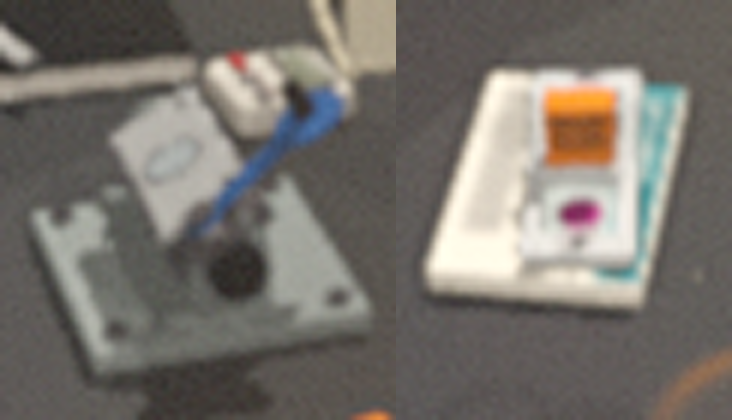

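Top crop (6×, origin 130,168): the shutter disc and knob at (238,80) are swung uphill, with the pivot near (322,197) and the window at (178,220). The arm passes the platform's uphill corner at (278,140). Side crop (origin 196,128): window (173,160), knob (298,98). The angle looks borderline, so I'll fit the geometry.

```bash
cat > h.py <<'E'
import numpy as np,cv2
from workcell import telemetry,vision
from scipy.spatial.transform import Rotation as R
from scipy.optimize import least_squares
np.set_printoptions(precision=4,suppress=True)
def proj(c,P):
    P=np.atleast_2d(P); q=(P-c["pose"][:3,3])@c["pose"][:3,:3]
    f=192/np.tan(np.radians(c["fov_y"]/2))
    return np.c_[c["cx"]-f*q[:,0]/q[:,2], c["cy"]+f*q[:,1]/q[:,2]]
def ray(c,uv):
    f=192/np.tan(np.radians(c["fov_y"]/2))
    d=c["pose"][:3,:3]@np.array([(uv[0]-c["cx"])/f,-(uv[1]-c["cy"])/f,-1]); return c["pose"][:3,3],d
def onz(c,uv,z):
    o,d=ray(c,uv); return o+d*(z-o[2])/d[2]
E
cat > fit.py <<'E'
from h import *
T=vision.camera("top");S=vision.camera("side")
t=lambda x,y:np.array([130+x/6,168+y/6]); s=lambda x,y:np.array([196+x/6,128+y/6])
face=lambda p:(R.from_euler("z",p[2])*R.from_euler("y",-p[3]))
def facept(p,q):
    st=np.array([p[0],p[1],0]); 
    return st+R.from_euler("z",p[2]).apply([0,0,.045])+face(p).apply(np.array([p[5],0,p[6]])+q)
base=lambda p,q:np.array([p[0],p[1],0])+R.from_euler("z",p[2]).apply(q)
kn=lambda p,z:np.array([.064*np.sin(p[4]),-.064+.064*np.cos(p[4]),z])
obs=[]
for q,uv in [((.062,.068),(32,112)),((.062,-.068),(322,62)),((-.062,-.068),(368,318)),((-.062,.068),(70,376))]:
    obs.append((T,lambda p,q=q:base(p,[*q,.012]),t(*uv),1))
for q,uv in [((-.062,.068),(33,212)),((-.062,-.068),(100,360)),((.062,-.068),(370,315))]:
    obs.append((S,lambda p,q=q:base(p,[*q,.012]),s(*uv),1))
F=lambda *q:(lambda p:facept(p,np.array(q)))
obs+=[(T,F(0,0,0),t(178,220),2),(S,F(0,0,0),s(173,160),2),
(T,F(.024,.05,0),t(52,183),1),(T,F(.024,-.05,0),t(276,138),1),(T,F(-.018,.05,.004),t(76,280),.5),(T,F(-.018,-.05,.004),t(302,242),.5),
(S,F(.024,.05,0),s(190,90),1),(S,F(.024,-.05,0),s(243,168),1),
(T,lambda p:facept(p,kn(p,.025)),t(238,78),2),(S,lambda p:facept(p,kn(p,.02)),s(298,98),1)]
res=lambda p:np.concatenate([w*(proj(c,f(p))[0]-uv) for c,f,uv,w in obs])
r=least_squares(res,[.35,.25,.15,.6,1.1,0,.02],loss="soft_l1")
p=r.x;print("x y yaw tilt shut a h",p)
for (c,f,uv,w) in obs: print("T" if c is T else "S",uv,proj(c,f(p))[0]-uv)
print("face",facept(p,np.zeros(3)),"knob",facept(p,kn(p,.016)),"axes\n",face(p).as_matrix())
np.save("p.npy",p)
im=T["img"];h=cv2.cvtColor(im,cv2.COLOR_RGB2HSV)
for c,n,(x,y,w,hh) in((T,"top",(264,194,56,50)),(S,"side",(194,230,56,70))):
    h=cv2.cvtColor(c["img"],cv2.COLOR_RGB2HSV)[y:y+hh,x:x+w]
    m=((h[...,0]<18)&(h[...,0]>4)&(h[...,1]>140)&(h[...,2]>110)).astype(np.uint8)
    pts=cv2.findNonZero(m).reshape(-1,2)+[x,y]
    print(n,len(pts),pts.mean(0),cv2.minAreaRect(pts.astype(np.float32)),onz(c,pts.mean(0),.041))
tc=lambda x,y:np.array([264+(x-396)/6,194+y/6])
for uv in[(470,42),(685,85),(660,233),(440,187)]: print("pack",onz(T,tc(*uv),.009))
for uv in[(467,75),(680,100),(662,168),(462,152)]: print("carr",onz(T,tc(*uv),.015))
E
python3 fit.py
```

```text
x y yaw tilt shut a h [ 0.5276  0.1892  0.2103  0.4283  1.2182 -0.001   0.0191]
T [135.3333 186.6667] [ 0.0805 -0.2314]
T [183.6667 178.3333] [ 0.3544 -0.8415]
T [191.3333 221.    ] [-0.0253 -0.2129]
T [141.6667 230.6667] [-0.0389 -0.2835]
S [201.5    163.3333] [-1.0105 -0.1331]
S [212.6667 188.    ] [-1.7413 -1.0741]
S [257.6667 180.5   ] [ 0.1187 -1.0228]
T [159.6667 204.6667] [ 0.0741 -0.7675]
S [224.8333 154.6667] [-0.7152  0.0814]
T [138.6667 198.5   ] [-0.2785  0.2664]
T [176. 191.] [0.7909 0.6001]
T [142.6667 214.6667] [-0.7166 -0.2236]
T [180.3333 208.3333] [-0.2691 -1.1293]
S [227.6667 143.    ] [-0.292  -0.4566]
S [236.5 156. ] [0.5936 2.3943]
T [169.6667 181.    ] [-0.0104 -0.1691]
S [245.6667 144.3333] [-0.364  -0.5207]
face [0.5189 0.1873 0.062 ] knob [0.5746 0.1564 0.1015] axes
 [[ 0.8896 -0.2088 -0.4062]
 [ 0.1899  0.978  -0.0867]
 [ 0.4153 -0.      0.9097]]
top 18 [292.1667 213.1111] ((292.0, 213.0), (6.0, 2.0), 90.0) [ 0.5036 -0.164   0.041 ]
side 121 [224.1983 250.6529] ((224.0, 250.5), (11.0, 10.0), 90.0) [ 0.5068 -0.1814  0.041 ]
pack [ 0.5411 -0.1246  0.009 ]
pack [ 0.5227 -0.2254  0.009 ]
pack [ 0.4536 -0.2124  0.009 ]
pack [ 0.4731 -0.1107  0.009 ]
carr [ 0.5246 -0.1226  0.015 ]
carr [ 0.5148 -0.2217  0.015 ]
carr [ 0.483  -0.2127  0.015 ]
carr [ 0.4888 -0.1202  0.015 ]
```

```bash
python3 - <<'E'
from h import *
c=vision.camera("top")["img"];s=vision.camera("side")["img"]
f=lambda im,x,y,w,h,k:cv2.resize(im[y:y+h,x:x+w,::-1],None,fx=k,fy=k,interpolation=cv2.INTER_LANCZOS4)
a=f(c,266,194,50,50,10).astype(float)
a=np.clip((a-90)*1.5,0,255).astype(np.uint8)
b=np.clip(f(s,212,238,30,50,10).astype(float)*1.1-40,0,255).astype(np.uint8)
cv2.imwrite("pics/c2.png",np.hstack([a,b]))
E
```

```text
(no output)
```

View pics/c2.png

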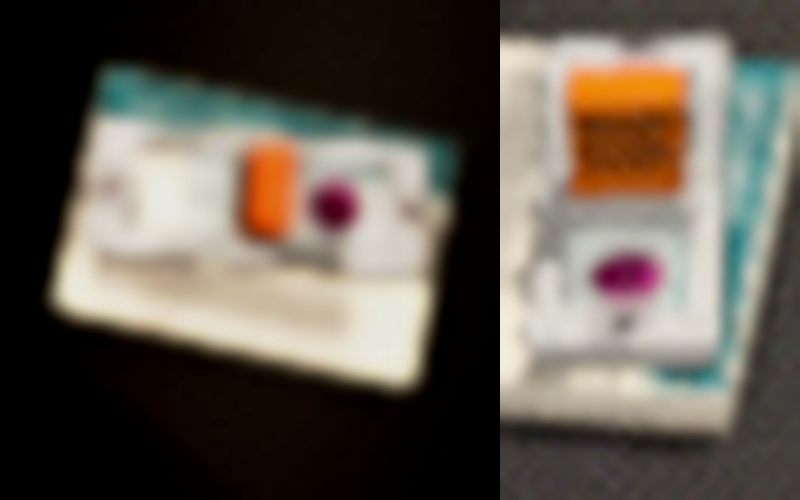

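Enlarged, the carrier's corners are about (95,115), (430,142), (420,275), (95,250). Its grip top is centred near (277,187), and in the side half near (630,87).

```bash
python3 - <<'E'
from h import *
T=vision.camera("top");S=vision.camera("side")
k=lambda x,y:np.array([266+x/10-.45,194+y/10-.45])
print("grip top T",onz(T,k(277,187),.041)); 
print("grip top S",onz(S,[212+13-.45,238+8.7-.45],.041))
C=[onz(T,k(*q),.015) for q in[(95,115),(430,142),(420,275),(95,250)]]
print(C,np.mean(C,0)); 
d=(C[0]+C[3]-C[1]-C[2]); print("yaw",np.arctan2(-d[0],d[1]),np.linalg.norm(d)/2)
e=lambda x,y:np.array([212+x/10-.45,238+y/10-.45])
D=[onz(S,e(*q),.015) for q in[(55,38),(232,38),(222,352),(32,352)]];print(D,np.mean(D,0))
d=(D[0]+D[1]-D[3]-D[2]); print("yaw",np.arctan2(-d[0],d[1]),np.linalg.norm(d)/2)
E
```

```text
grip top T [ 0.506  -0.1669  0.041 ]
grip top S [ 0.5079 -0.1681  0.041 ]
[array([ 0.5286, -0.1204,  0.015 ]), array([ 0.5228, -0.214 ,  0.015 ]), array([ 0.4856, -0.2106,  0.015 ]), array([ 0.491 , -0.1204,  0.015 ])] [ 0.507  -0.1663  0.015 ]
yaw -0.06080190297626686 0.09209394373799312
[array([ 0.4929, -0.1179,  0.015 ]), array([ 0.5293, -0.1214,  0.015 ]), array([ 0.5225, -0.216 ,  0.015 ]), array([ 0.487 , -0.2127,  0.015 ])] [ 0.5079 -0.167   0.015 ]
yaw -0.0668846102239609 0.09495291952819634
```

```bash
sed -i 's|\[130+x/6,168+y/6\]|[130+x/6-.42,168+y/6-.42]|; s|\[196+x/6,128+y/6\]|[196+x/6-.42,128+y/6-.42]|' fit.py; python3 fit.py | grep -A5 -E "shut|face"
cat > go.py <<'E'
# usage: go.py x y z [tool x yaw deg, face tilt]  -> needed shift (scaled, tool axes now), turn (scaled)
from h import *
import sys
a=list(map(float,sys.argv[1:])); o=telemetry.get_obs(); r=R.from_quat(o["tool_rot"])
d=r.inv().apply(np.array(a[:3])-o["eef_pos"])/.3
print("t",o["clock"],"pos",o["eef_pos"],"f",o["ft_force"],"w",o["grip_width"])
print("shift",d)
if len(a)>3:
    g=R.from_euler("z",a[3])*R.from_euler("y",-a[4])*R.from_euler("x",np.pi)
    print("turn",(r.inv()*g).as_rotvec()/(2*np.pi),"shift after turn",g.inv().apply(np.array(a[:3])-o["eef_pos"])/.3)
E
python3 - <<'E'
import sys;sys.path.insert(0,'.')
import numpy as np
p=np.load('p.npy');print(p)
E
python3 go.py .575 .22 .2
```

```text
x y yaw tilt shut a h [ 0.528   0.1903  0.2101  0.4208  1.2217 -0.0012  0.0202]
T [134.9133 186.2467] [0.1071 0.0109]
T [183.2467 177.9133] [ 0.3837 -0.5872]
T [190.9133 220.58  ] [-0.0148  0.0371]
T [141.2467 230.2467] [-0.0315 -0.0462]
S [201.08   162.9133] [-0.4124  0.0899]
--
face [0.5189 0.1884 0.063 ] knob [0.575  0.1573 0.1021] axes
 [[ 0.8927 -0.2086 -0.3995]
 [ 0.1904  0.978  -0.0852]
 [ 0.4085  0.      0.9127]]
top 18 [292.1667 213.1111] ((292.0, 213.0), (6.0, 2.0), 90.0) [ 0.5036 -0.164   0.041 ]
side 122 [224.2787 250.623 ] ((224.0, 250.5), (11.0, 10.0), 90.0) [ 0.507  -0.1813  0.041 ]
[ 5.28038884e-01  1.90312561e-01  2.10095455e-01  4.20839339e-01
  1.22170091e+00 -1.20537737e-03  2.02307236e-02]
t 0.6 pos [ 0.1149 -0.4866  0.2313] f [ 0.0605  0.4493 -0.4882] w 0.0852197757524489
shift [ 2.0339 -1.94    0.1043]
```

```bash
python3 -m inch '[[[0,0,0],[0.097,-0.092,0],1],[[0,0,0],[0.097,-0.092,0],1],[[0,0,0],[0.097,-0.092,0],1],[[0,0,0],[0.097,-0.092,0],1],[[0,0,0],[0.097,-0.092,0],1],[[0,0,0],[0.097,-0.092,0],1],[[0,0,0],[0.097,-0.092,0],1],[[0,0,0],[0.097,-0.092,0],1],[[0,0,0],[0.097,-0.092,0],1],[[0,0,0],[0.097,-0.092,0],1]]'
python3 -m inch '[[[0,0,0],[0.097,-0.092,0],1],[[0,0,0],[0.097,-0.092,0],1],[[0,0,0],[0.097,-0.092,0],1],[[0,0,0],[0.097,-0.092,0],1],[[0,0,0],[0.097,-0.092,0],1],[[0,0,0],[0.097,-0.092,0],1],[[0,0,0],[0.097,-0.092,0],1],[[0,0,0],[0.097,-0.092,0],1],[[0,0,0],[0.097,-0.092,0],1],[[0,0,0],[0.097,-0.092,0],1]]'
python3 go.py .575 .192 .104 .21 0
```

```text
clock: 1.43
eef_pos: [0.3354, -0.1494, 0.2317]
tool_rot: [0.993, 0.115, 0.001, 0.0]
ft_force: [0.7, -0.6, -0.7]
grip_width: 0.0001
grasp_force: 0.0
clock: 2.27
eef_pos: [0.5608, 0.1636, 0.2315]
tool_rot: [0.991, 0.137, -0.001, -0.01]
ft_force: [-0.3, -0.3, 0.9]
grip_width: 0.0003
grasp_force: 0.0
t 2.2667 pos [0.5608 0.1636 0.2315] f [-0.3278 -0.2817  0.8689] w 0.0003013100137455632
shift [ 0.0714 -0.0699  0.4264]
turn [-0.0032  0.0001  0.0102] shift after turn [ 0.0662 -0.0829  0.4249]
```

```bash
python3 -m inch '[[[-0.003,0,0.010],[0.066,-0.083,0],1],[[0,0,0],[0,0,0.1],1],[[0,0,0],[0,0,0.1],1],[[0,0,0],[0,0,0.1],1],[[0,0,0],[0,0,0.06],1],[[0,0,0],[0,0,0.04],1],[[0,0,0],[0,0,0.025],1],[[0,0,0],[0,0,0],1]]'
python3 go.py .575 .160 .104 .21 0
```

```text
clock: 2.93
eef_pos: [0.5814, 0.1645, 0.1047]
tool_rot: [0.991, 0.131, -0.0, -0.014]
ft_force: [2.8, 2.4, 0.7]
grip_width: -0.0003
grasp_force: 1.5
t 2.9333 pos [0.5814 0.1645 0.1047] f [2.8109 2.4346 0.7321] w -0.00034775195985072157
shift [-0.0247  0.0091  0.0021]
turn [-0.0044 -0.0004  0.0083] shift after turn [-0.0242  0.0103  0.0025]
```

```bash
python3 - <<'E'
from h import *
o=telemetry.get_obs();print(o["joint_pos"],o["eef_pos"])
s=vision.camera("side")["img"];t=vision.camera("top")["img"]
f=lambda im,x,y,w,h,k:cv2.resize(im[y:y+h,x:x+w,::-1],None,fx=k,fy=k,interpolation=cv2.INTER_CUBIC)
cv2.imwrite("pics/push.png",np.hstack([f(s,186,98,80,90,5),f(t,125,150,80,90,5)]))
E
python3 go.py .575 .160 .104 .21 0
```

```text
[0.2619 0.5205 0.0814 1.1287 0.0277 3.1414] [0.5814 0.1645 0.1047]
t 3.0333 pos [0.5812 0.164  0.1052] f [4.3046 2.381  0.6993] w 4.116722161986246e-05
shift [-0.0234  0.0076  0.0039]
turn [-0.0042 -0.0002  0.0083] shift after turn [-0.023   0.0087  0.0041]
```

View pics/push.png

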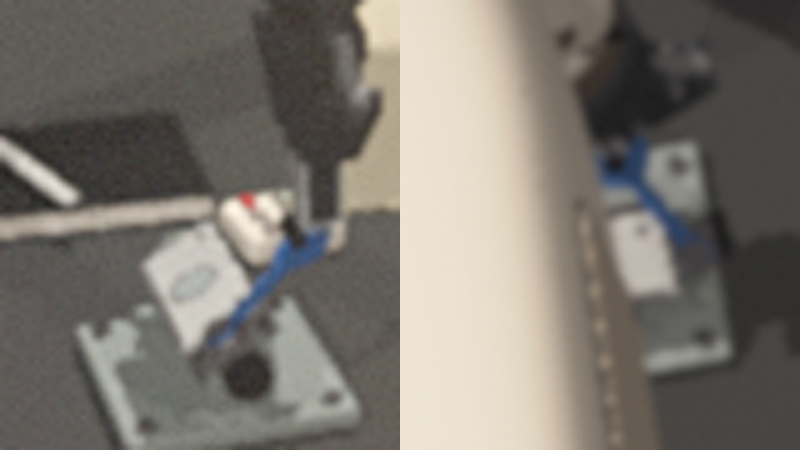

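The pictures show the fingers just uphill of the knob, side (320,200) against knob (292,230). Joint 6 is at its limit, so I'll lift and make a half turn.

```bash
python3 -m inch '[[[0,0,0],[0,0,-0.06],1],[[0,0,0],[0,0,-0.1],1],[[0,0,-0.019],[0,0,-0.1],1],[[0,0,-0.019],[0,0,0],1],[[0,0,-0.019],[0,0,0],1],[[0,0,-0.019],[0,0,0],1],[[0,0,-0.019],[0,0,0],1],[[0,0,-0.019],[0,0,0],1],[[0,0,-0.019],[0,0,0],1],[[0,0,-0.019],[0,0,0],1]]'
python3 -m inch '[[[0,0,-0.019],[0,0,0],1],[[0,0,-0.019],[0,0,0],1],[[0,0,-0.019],[0,0,0],1],[[0,0,-0.019],[0,0,0],1],[[0,0,-0.019],[0,0,0],1],[[0,0,-0.019],[0,0,0],1],[[0,0,-0.019],[0,0,0],1],[[0,0,-0.019],[0,0,0],1],[[0,0,-0.019],[0,0,0],1],[[0,0,-0.019],[0,0,0],1]]'
python3 -m inch '[[[0,0,-0.019],[0,0,0],1],[[0,0,-0.019],[0,0,0],1],[[0,0,-0.019],[0,0,0],1],[[0,0,-0.019],[0,0,0],1],[[0,0,-0.019],[0,0,0],1],[[0,0,-0.019],[0,0,0],1],[[0,0,-0.019],[0,0,0],1],[[0,0,-0.019],[0,0,0],1]]'
sed -i 's|\*R.from_euler("x",np.pi)|*R.from_euler("y",np.pi)|' go.py
python3 go.py .575 .192 .104 .21 0
```

```text
clock: 3.87
eef_pos: [0.5792, 0.1606, 0.1823]
tool_rot: [0.819, 0.574, 0.003, -0.013]
ft_force: [-0.2, 0.2, -0.0]
grip_width: 0.0001
grasp_force: 0.0
clock: 4.7
eef_pos: [0.5793, 0.1606, 0.1823]
tool_rot: [0.355, 0.935, 0.009, -0.009]
ft_force: [-0.8, -0.0, -0.1]
grip_width: -0.0
grasp_force: 0.0
clock: 5.37
eef_pos: [0.5793, 0.1605, 0.1823]
tool_rot: [-0.114, 0.993, 0.012, -0.004]
ft_force: [0.1, 0.4, 0.3]
grip_width: 0.0001
grasp_force: 0.0
t 5.3667 pos [0.5793 0.1605 0.1823] f [0.0906 0.3958 0.3308] w 8.183425553824332e-05
shift [-0.0112  0.0987  0.2637]
turn [ 0.004  -0.0008  0.0031] shift after turn [-0.008   0.1055  0.2611]
```

```bash
python3 -m inch '[[[0.004,-0.001,0.003],[-0.01,0.105,0],1],[[0,0,0],[0,0.015,0.08],1],[[0,0,0],[0,0,0.08],1],[[0,0,0],[0,0,0.06],1],[[0,0,0],[0,0,0.04],1],[[0,0,0],[0,0,0],1]]'
python3 go.py .575 .158 .104 .21 0
```

```text
clock: 5.87
eef_pos: [0.5723, 0.1959, 0.1017]
tool_rot: [-0.102, 0.995, -0.001, -0.002]
ft_force: [-1.2, -0.1, 0.1]
grip_width: -0.0001
grasp_force: 0.0
t 5.8667 pos [0.5723 0.1959 0.1017] f [-1.1716 -0.0723  0.1093] w -0.0001078177050454706
shift [ 0.0169 -0.1254 -0.0074]
turn [-0.0001 -0.0008 -0.0008] shift after turn [ 0.0175 -0.1254 -0.0076]
```

```bash
python3 -m inch '[[[0,0,0],[0,-0.03,-0.006],1],[[0,0,0],[0,-0.02,0],1],[[0,0,0],[0,-0.015,0],1],[[0,0,0],[0,-0.015,-0.002],1],[[0,0,0],[-0.003,-0.015,0],1],[[0,0,0],[-0.003,-0.015,-0.002],1],[[0,0,0],[-0.003,-0.015,0],1],[[0,0,0],[0,0,0],1]]'
python3 -m inch '[[[0,0,0],[0,0.02,0],1],[[0,0,0],[0,0.04,-0.1],1],[[0,0,0],[0,0,-0.12],-1],[[0,0,0],[0,0,-0.12],-1],[[0,0,0],[0,0,-0.12],-1]]'
python3 go.py .507 -.167 .1 -.063 0
```

```text
clock: 6.53
eef_pos: [0.5863, 0.1599, 0.1086]
tool_rot: [-0.102, 0.995, 0.0, 0.002]
ft_force: [-0.3, -0.2, -0.4]
grip_width: 0.0001
grasp_force: 0.0
clock: 6.95
eef_pos: [0.5808, 0.1793, 0.2476]
tool_rot: [-0.103, 0.995, 0.001, 0.001]
ft_force: [0.6, 1.1, -0.1]
grip_width: 0.0359
grasp_force: 0.0
t 6.95 pos [0.5808 0.1793 0.2476] f [ 0.6014  1.0761 -0.1164] w 0.035926771136542475
shift [ 0.4784 -1.0801  0.4895]
turn [0.0002 0.0004 0.0428] shift after turn [ 0.1729 -1.1676  0.4919]
```

```bash
python3 -m inch '[[[0,0,0],[0.053,-0.12,0],-1],[[0,0,0],[0.053,-0.12,0],-1],[[0,0,0],[0.053,-0.12,0],-1],[[0,0,0],[0.053,-0.12,0],-1],[[0,0,0],[0.053,-0.12,0],-1],[[0,0,0],[0.053,-0.12,0],-1],[[0,0,0],[0.053,-0.12,0],-1],[[0,0,0],[0.053,-0.12,0],-1],[[0,0,0],[0.053,-0.12,0],-1]]'
python3 -m inch '[[[0,0,0.0143],[0,0,0.08],-1],[[0,0,0.0143],[0,0,0.12],-1],[[0,0,0.0143],[0,0,0.12],-1],[[0,0,0],[0,0,0.08],-1],[[0,0,0],[0,0,0],-1]]'
python3 go.py .507 -.167 .0185 -.063 0
python3 - <<'E'
from h import *
s=vision.camera("side")["img"];t=vision.camera("top")["img"]
f=lambda im,x,y,w,h,k:cv2.resize(im[y:y+h,x:x+w,::-1],None,fx=k,fy=k,interpolation=cv2.INTER_CUBIC)
cv2.imwrite("pics/pre.png",np.hstack([f(s,185,210,80,90,5),f(t,125,160,80,90,5)]))
E
```

```text
clock: 7.7
eef_pos: [0.5069, -0.1689, 0.2458]
tool_rot: [-0.103, 0.995, 0.001, 0.002]
ft_force: [0.5, -0.3, -0.2]
grip_width: 0.0858
grasp_force: 0.0
clock: 8.12
eef_pos: [0.5037, -0.166, 0.12]
tool_rot: [0.032, 0.999, 0.003, -0.004]
ft_force: [-0.4, 0.7, -1.2]
grip_width: 0.0851
grasp_force: 0.0
t 8.1167 pos [ 0.5037 -0.166   0.12  ] f [-0.4369  0.6947 -1.1619] w 0.08512667776020463
shift [-0.0139 -0.0044  0.3381]
turn [ 0.0008 -0.0012 -0.0002] shift after turn [-0.0113 -0.0027  0.3382]
```

View pics/pre.png

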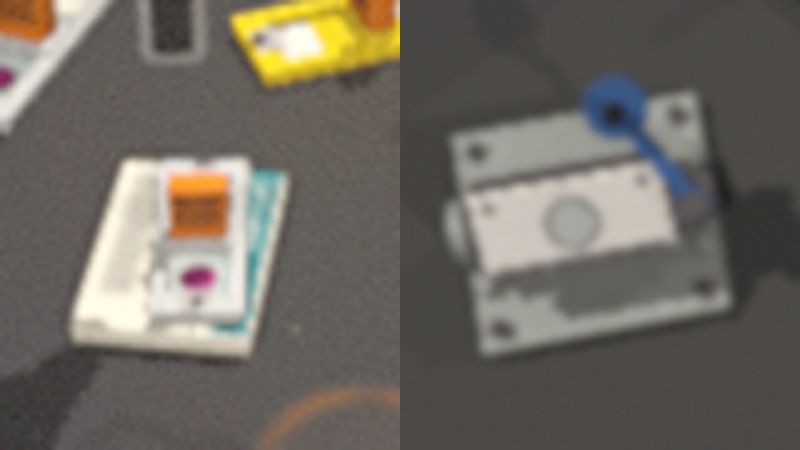

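The shutter knob is now at (615,112) in the right half, slightly less open than before. My fingers passed over it, so it has to be swung properly. The carrier is untouched, and the gripper is above it at (175,20). I'll refit the angle.

```bash
cat > shut.py <<'E'
from h import *
import sys
p=np.load("p.npy");T=vision.camera("top")
F=R.from_euler("z",p[2])*R.from_euler("y",-p[3])
P=lambda q:np.array([p[0],p[1],.045])+F.apply(np.array([p[5],0,p[6]])+q)
# blue disc centroid -> angle (disc centre z about 5.5 mm above face)
h=cv2.cvtColor(T["img"],cv2.COLOR_RGB2HSV)[160:250,125:205]
m=((h[...,0]>100)&(h[...,0]<125)&(h[...,1]>110)).astype(np.uint8)
d=cv2.distanceTransform(cv2.morphologyEx(m,cv2.MORPH_CLOSE,np.ones((3,3))),cv2.DIST_L2,5)
w=np.argwhere(d>d.max()-1.01).mean(0)[::-1]+[125,160]
print("disc px",w,d.max())
for a in np.arange(.8,1.76,.05): 
    k=[.064*np.sin(a),-.064+.064*np.cos(a)]
    print(round(a,2),proj(T,P(np.r_[k,.005]))[0],"ktop px",proj(T,P(np.r_[k,.025]))[0],"knob",P(np.r_[k,.016]))
E
python3 shut.py
```

```text
disc px [167.7143 180.7857] 5.0
0.8 [162.5282 186.021 ] ktop px [161.5044 187.6926] knob [0.5575 0.1768 0.0963]
0.85 [163.2524 185.0426] ktop px [162.2441 186.6935] knob [0.5599 0.1749 0.0972]
0.9 [164.0284 184.1009] ktop px [163.0367 185.7317] knob [0.5623 0.1729 0.0981]
0.95 [164.8542 183.1982] ktop px [163.8803 184.8098] knob [0.5645 0.1707 0.0988]
1.0 [165.7277 182.3372] ktop px [164.7727 183.9303] knob [0.5667 0.1685 0.0996]
1.05 [166.6467 181.5199] ktop px [165.7116 183.0954] knob [0.5688 0.1661 0.1003]
1.1 [167.6087 180.7487] ktop px [166.6945 182.3076] knob [0.5707 0.1637 0.1009]
1.15 [168.6113 180.0255] ktop px [167.719  181.5687] knob [0.5725 0.1611 0.1014]
1.2 [169.6519 179.3522] ktop px [168.7823 180.8809] knob [0.5742 0.1584 0.1019]
1.25 [170.7277 178.7307] ktop px [169.8816 180.2458] knob [0.5758 0.1557 0.1024]
1.3 [171.8358 178.1626] ktop px [171.0141 179.6653] knob [0.5773 0.1529 0.1028]
1.35 [172.9735 177.6494] ktop px [172.1767 179.1408] knob [0.5787 0.15   0.1031]
1.4 [174.1376 177.1925] ktop px [173.3664 178.6736] knob [0.5799 0.147  0.1033]
1.45 [175.3252 176.7929] ktop px [174.5801 178.2651] knob [0.5809 0.144  0.1035]
1.5 [176.533  176.4518] ktop px [175.8145 177.9163] knob [0.5819 0.141  0.1037]
1.55 [177.7579 176.17  ] ktop px [177.0665 177.628 ] knob [0.5827 0.1379 0.1037]
1.6 [178.9968 175.9482] ktop px [178.3326 177.4009] knob [0.5833 0.1348 0.1037]
1.65 [180.2462 175.787 ] ktop px [179.6096 177.2357] knob [0.5838 0.1316 0.1036]
1.7 [181.503  175.6866] ktop px [180.8941 177.1327] knob [0.5842 0.1284 0.1035]
1.75 [182.7638 175.6474] ktop px [182.1827 177.0921] knob [0.5844 0.1252 0.1033]
```

```bash
python3 -m inch '[[[0,0,0],[0,0,-0.13],1],[[0,0,0],[0,0,-0.13],1],[[0,0,-0.0143],[0,0,-0.08],1],[[0,0,-0.0143],[0,0,0],1],[[0,0,-0.0143],[0,0,0],1]]'
python3 go.py .566 .198 .102 .21 0
```

```text
clock: 8.68
eef_pos: [0.5105, -0.1686, 0.2336]
tool_rot: [-0.105, 0.994, -0.002, 0.007]
ft_force: [-0.1, 0.5, -0.2]
grip_width: 0.0259
grasp_force: 0.0
t 8.6833 pos [ 0.5105 -0.1686  0.2336] f [-0.1283  0.4517 -0.1573] w 0.02592331839352521
shift [-0.4299  1.1585  0.439 ]
turn [-0.0008  0.0021  0.    ] shift after turn [-0.4357  1.1564  0.4388]
```

```bash
python3 -m inch '[[[0,0,0],[-0.045,0.119,0],1],[[0,0,0],[-0.045,0.119,0],1],[[0,0,0],[-0.045,0.119,0],1],[[0,0,0],[-0.045,0.119,0],1],[[0,0,0],[-0.045,0.119,0],1],[[0,0,0],[-0.045,0.119,0],1],[[0,0,0],[-0.045,0.119,0],1],[[0,0,0],[-0.045,0.119,0],1],[[0,0,0],[-0.045,0.119,0],1],[[0,0,0],[-0.03,0.085,0],1]]'
python3 go.py .566 .198 .102 .21 0
```

```text
clock: 9.52
eef_pos: [0.5659, 0.2023, 0.2317]
tool_rot: [-0.104, 0.995, 0.002, 0.005]
ft_force: [-0.4, -0.6, 1.2]
grip_width: -0.0001
grasp_force: 0.0
t 9.5167 pos [0.5659 0.2023 0.2317] f [-0.435 -0.601  1.172] w -0.00011862166758466882
shift [ 0.0069 -0.0153  0.4323]
turn [ 0.0004  0.0016 -0.0003] shift after turn [ 0.0027 -0.0142  0.4324]
```

```bash
python3 -m inch '[[[0,0.0015,0],[0,-0.01,0.13],1],[[0,0,0],[0,0,0.13],1],[[0,0,0],[0,0,0.1],1],[[0,0,0],[0,0,0.05],1],[[0,0,0],[0,0,0.02],1],[[0,0,0],[0,0,0],1]]'
python3 go.py .576 .156 .102 .21 0
```

```text
clock: 10.02
eef_pos: [0.5652, 0.1957, 0.0999]
tool_rot: [-0.103, 0.995, 0.0, -0.003]
ft_force: [-0.1, 0.1, 0.5]
grip_width: 0.0
grasp_force: 0.0
t 10.0167 pos [0.5652 0.1957 0.0999] f [-0.0714  0.1156  0.4959] w 3.456729732787196e-05
shift [-0.0083 -0.1369 -0.0071]
turn [ 0.0002 -0.0008 -0.0007] shift after turn [-0.0077 -0.1369 -0.0069]
```

```bash
python3 -m inch '[[[0,0,0],[0,-0.03,-0.007],1],[[0,0,0],[0,-0.015,0],1],[[0,0,0],[0,-0.015,0],1],[[0,0,0],[-0.002,-0.015,0],1],[[0,0,0],[-0.002,-0.015,0],1],[[0,0,0],[-0.002,-0.015,0],1],[[0,0,0],[-0.002,-0.015,0],1],[[0,0,0],[0,-0.015,0],1],[[0,0,0],[0,0,0],1]]'
python3 -m inch '[[[0,0,0],[0,0.03,0],1],[[0,0,0],[0,0.06,-0.1],1],[[0,0,0],[0,0,-0.13],1],[[0,0,0],[0,0,-0.13],1],[[0,0,0],[0.053,-0.12,-0.05],1],[[0,0,0],[0.053,-0.12,0],1],[[0,0,0],[0.053,-0.12,0],1],[[0,0,0],[0.053,-0.12,0],1],[[0,0,0],[0.053,-0.12,0],1],[[0,0,0],[0.053,-0.12,0],1]]'
python3 shut.py | head -1
python3 go.py .507 -.167 .1 -.063 0
```

```text
clock: 10.77
eef_pos: [0.5809, 0.1563, 0.1058]
tool_rot: [-0.102, 0.995, 0.001, 0.003]
ft_force: [5.7, 1.0, 7.9]
grip_width: 0.0002
grasp_force: 3.6
clock: 11.6
eef_pos: [0.52, -0.0496, 0.2247]
tool_rot: [-0.102, 0.995, 0.0, -0.003]
ft_force: [0.4, -0.5, 0.0]
grip_width: -0.0002
grasp_force: 0.0
disc px [175.5714 176.8571] 5.3938
t 11.65 pos [ 0.5183 -0.0565  0.2248] f [-1.652  -2.8394 -0.1646] w -1.725117211011782e-05
shift [ 0.1053 -0.352   0.4184]
turn [-0.0009 -0.0014  0.0415] shift after turn [ 0.0145 -0.3699  0.4159]
```

The shutter is now at about 1.46 rad, well clear. Next, the carrier.

```bash
python3 -m inch '[[[0,0,0.0139],[0.035,-0.12,0],-1],[[0,0,0.0139],[0.018,-0.125,0],-1],[[0,0,0.0139],[0.005,-0.12,0.04],-1],[[0,0,0],[0,0,0.13],-1],[[0,0,0],[0,0,0.13],-1],[[0,0,0],[0,0,0.06],-1],[[0,0,0],[0,0,0],-1]]'
python3 go.py .507 -.167 .0185 -.063 0
```

```text
clock: 12.23
eef_pos: [0.5117, -0.1584, 0.1115]
tool_rot: [0.029, 1.0, 0.001, -0.009]
ft_force: [-0.5, -0.2, 0.3]
grip_width: 0.0835
grasp_force: 0.0
t 12.2333 pos [ 0.5117 -0.1584  0.1115] f [-0.5262 -0.2334  0.3153] w 0.08345437558302651
shift [ 0.0088 -0.0303  0.31  ]
turn [ 0.0003 -0.0027  0.0008] shift after turn [ 0.014  -0.0297  0.3099]
```

```bash
python3 -m inch '[[[0,-0.0027,0.0008],[0.014,-0.03,0.05],-1],[[0,0,0],[0,0,0.1],-1],[[0,0,0],[0,0,0.08],-1],[[0,0,0],[0,0,0.04],-1],[[0,0,0],[0,0,0],-1]]'
python3 go.py .507 -.167 .0185 -.063 0
```

```text
clock: 12.65
eef_pos: [0.5108, -0.1674, 0.0342]
tool_rot: [0.031, 1.0, 0.0, 0.003]
ft_force: [-0.1, 0.4, -0.4]
grip_width: 0.0852
grasp_force: 0.0
t 12.65 pos [ 0.5108 -0.1674  0.0342] f [-0.0864  0.3534 -0.3772] w 0.08518229847052372
shift [0.013  0.0005 0.0524]
turn [0.0001 0.0011 0.0002] shift after turn [0.0126 0.0005 0.0525]
```

```bash
python3 -m inch '[[[0,0.001,0],[0.012,0,0.025],-1],[[0,0,0],[0,0,0.02],-1],[[0,0,0],[0,0,0.006],-1],[[0,0,0],[0,0,0],-1]]'
python3 go.py .507 -.167 .0185 -.063 0
```

```text
clock: 12.98
eef_pos: [0.5092, -0.1679, 0.0208]
tool_rot: [0.031, 1.0, -0.001, 0.003]
ft_force: [0.3, 0.6, 0.5]
grip_width: 0.0855
grasp_force: 0.0
t 12.9833 pos [ 0.5092 -0.1679  0.0208] f [0.2887 0.5661 0.4735] w 0.08549675854943424
shift [0.0076 0.0026 0.0077]
turn [-0.0001  0.0009  0.0002] shift after turn [0.0075 0.0026 0.0077]
```

```bash
python3 -m inch '[[[0,0.001,0],[0.007,0.002,0.007],-1],[[0,0,0],[0,0,0],-1],[[0,0,0],[0,0,0],0.2],[[0,0,0],[0,0,0],1],[[0,0,0],[0,0,0],1],[[0,0,0],[0,0,0],1],[[0,0,0],[0,0,0],1],[[0,0,0],[0,0,0],1],[[0,0,0],[0,0,0],1]]'
python3 go.py .507 -.167 .0185 -.063 0
```

```text
clock: 13.73
eef_pos: [0.507, -0.1672, 0.0185]
tool_rot: [0.031, 1.0, -0.0, -0.0]
ft_force: [0.4, -1.1, 0.5]
grip_width: 0.0105
grasp_force: 60.4
t 13.7333 pos [ 0.507  -0.1672  0.0185] f [ 0.4273 -1.0545  0.5137] w 0.010525776636134465
shift [0.0001 0.0008 0.0001]
turn [-0.0001 -0.0001  0.0001] shift after turn [0.0001 0.0008 0.0001]
```

```bash
cat > face.py <<'E'
# face.py h dx dy : TCP for carrier origin at face coords (dx,dy,h) [m], carrier 9.5 mm beyond TCP; prints the move needed and the present face coords
from h import *
import sys
h,dx,dy=map(float,sys.argv[1:4]); p=np.load("p.npy")
F=R.from_euler("z",p[2])*R.from_euler("y",-p[3]); f=np.array([p[0],p[1],.045])+F.apply([p[5],0,p[6]])
tgt=f+F.apply([dx,dy,h+.0095]); o=telemetry.get_obs(); r=R.from_quat(o["tool_rot"]); g=F*R.from_euler("y",np.pi)
print("t",o["clock"],"tcp",o["eef_pos"],"target",tgt)
print("carrier in face",F.inv().apply(o["eef_pos"]-f)-[0,0,.0095],"force in face",F.inv().apply(o["ft_force"]),"torque",F.inv().apply(o["ft_torque"]),"w",o["grip_width"],o["grasp_force"])
print("turn",(r.inv()*g).as_rotvec()/(2*np.pi),"shift now",r.inv().apply(tgt-o["eef_pos"])/.3,"after turn",g.inv().apply(tgt-o["eef_pos"])/.3)
E
python3 -m inch '[[[0,0,0],[0,0,-0.03],1],[[0,0,0],[0,0,-0.1],1],[[0,0,0],[0,0,-0.12],1],[[0,0,0],[0,0,-0.13],1],[[0,0,0],[0,0,-0.13],1],[[0,0,0],[0,0,-0.13],1],[[0,0,0],[0,0,0],1]]'
python3 face.py .05 0 0
```

```text
clock: 14.32
eef_pos: [0.5112, -0.1685, 0.2197]
tool_rot: [0.031, 0.999, -0.003, 0.007]
ft_force: [0.7, -0.6, -0.5]
grip_width: 0.0109
grasp_force: 60.2
t 14.3167 tcp [ 0.5112 -0.1685  0.2197] target [0.4951 0.1833 0.1173]
carrier in face [-0.0107 -0.3474  0.167 ] force in face [ 0.3091 -0.7229 -0.7011] torque [-0.0621 -0.1352  0.0243] w 0.010909834623723776 60.20334720611572
turn [-0.0101 -0.0645 -0.0425] shift now [0.1312 1.1685 0.3342] after turn [-0.0358  1.158   0.39  ]
```

```bash
python3 -m inch '[[[0,0,0],[0.014,0.08,0],1],[[0,0,0],[0.014,0.125,0],1],[[0,0,0],[0.014,0.13,0],1],[[0,0,0],[0.014,0.13,0],1],[[0,0,0],[0.014,0.13,0],1],[[0,0,0],[0.014,0.13,0],1],[[0,0,0],[0.014,0.13,0],1],[[0,0,0],[0.014,0.13,0],1],[[0,0,0],[0.014,0.12,0],1],[[0,0,0],[0,0.06,0],1]]'
python3 -m inch '[[[-0.0025,-0.0161,-0.0107],[0,0,0],1],[[-0.0025,-0.0161,-0.0107],[0,0,0],1],[[-0.0025,-0.0161,-0.0107],[0,0,0],1],[[-0.0025,-0.0161,-0.0107],[0,0,0],1],[[0,0,0],[0,0,0],1],[[0,0,0],[0,0,0],1]]'
python3 face.py .05 0 0
```

```text
clock: 15.15
eef_pos: [0.49, 0.188, 0.2102]
tool_rot: [0.029, 1.0, 0.0, -0.001]
ft_force: [-0.7, -0.7, -1.1]
grip_width: 0.0106
grasp_force: 60.1
clock: 15.65
eef_pos: [0.4882, 0.183, 0.2088]
tool_rot: [-0.102, 0.975, 0.024, 0.198]
ft_force: [-0.5, 0.7, 0.4]
grip_width: 0.0108
grasp_force: 60.2
t 15.65 tcp [0.4882 0.183  0.2088] target [0.4951 0.1833 0.1173]
carrier in face [0.0312 0.0012 0.1363] force in face [-0.1521  0.7581  0.5393] torque [0.0074 0.3938 0.0107] w 0.010829567918633168 60.15726685523987
turn [ 0.001  -0.0031 -0.0003] shift now [ 0.0982 -0.006   0.2897] after turn [ 0.1039 -0.004   0.2877]
```

```bash
python3 -m inch '[[[0.001,-0.003,0],[0.05,-0.004,0.05],1],[[0,0,0],[0.045,0,0.1],1],[[0,0,0],[0,0,0.1],1],[[0,0,0],[0,0,0.06],1],[[0,0,0],[0,0,0.025],1],[[0,0,0],[0,0,0],1],[[0,0,0],[0,0,0],1]]'
python3 face.py .02 0.003 0
python3 - <<'E'
from h import *
s=vision.camera("side")["img"];t=vision.camera("top")["img"]
f=lambda im,x,y,w,h,k:cv2.resize(im[y:y+h,x:x+w,::-1],None,fx=k,fy=k,interpolation=cv2.INTER_CUBIC)
cv2.imwrite("pics/hov.png",np.hstack([f(s,190,120,80,70,6),f(t,135,168,50,70,6)]))
E
```

```text
clock: 16.23
eef_pos: [0.5082, 0.1869, 0.108]
tool_rot: [-0.102, 0.972, 0.023, 0.21]
ft_force: [0.0, -0.0, -0.8]
grip_width: 0.0107
grasp_force: 60.2
t 16.2333 tcp [0.5082 0.1869 0.108 ] target [0.5098 0.1864 0.0911]
carrier in face [0.0086 0.0008 0.036 ] force in face [-0.3175 -0.0508 -0.7662] torque [-0.0316  0.4915 -0.026 ] w 0.010715546194831267 60.15922665596008
turn [ 0.0001  0.0008 -0.0003] shift now [ 0.019  -0.0028  0.0532] after turn [ 0.0187 -0.0027  0.0533]
```

View pics/hov.png

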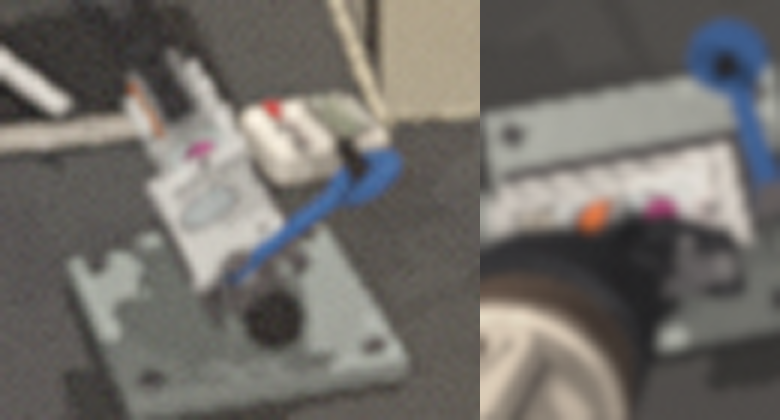

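The side view shows the carrier at (195,120), tilted like the face and above it. The shutter is open and clear, with its knob at (350,158). I'll descend by touch, starting 6 mm uphill.

```bash
python3 -m inch '[[[0,0.0008,0],[0.009,-0.003,0.04],1],[[0,0,0],[0,0,0.03],1],[[0,0,0],[0,0,0.02],1],[[0,0,0],[0,0,0],1],[[0,0,0],[0,0,0],1]]'
python3 face.py 0.003 .006 0
```

```text
clock: 16.75
eef_pos: [0.5147, 0.1872, 0.0812]
tool_rot: [-0.102, 0.973, 0.022, 0.207]
ft_force: [-0.7, 0.3, -1.5]
grip_width: 0.0108
grasp_force: 60.2
t 16.75 tcp [0.5147 0.1872 0.0812] target [0.5192 0.1884 0.0768]
carrier in face [ 0.0034 -0.0003  0.0089] force in face [-1.1994  0.4955 -1.0968] torque [-0.0348  0.4967  0.0146] w 0.010769512150037162 60.15621542930603
turn [ 0.0001 -0.0001 -0.0002] shift now [-0.0086  0.001   0.0196] after turn [-0.0086  0.001   0.0196]
```

```bash
python3 -m inch '[[[0,0,0],[-0.009,0.001,0.01],1],[[0,0,0],[0,0,0.003],1],[[0,0,0],[0,0,0.003],1],[[0,0,0],[0,0,0],1],[[0,0,0],[0,0,0],1]]'; python3 face.py 0 .006 0
python3 -m inch '[[[0,0,0],[0,0,0.003],1],[[0,0,0],[0,0,0],1],[[0,0,0],[0,0,0],1]]'; python3 face.py 0 .006 0
```

```text
clock: 17.17
eef_pos: [0.5189, 0.1884, 0.078]
tool_rot: [-0.102, 0.973, 0.022, 0.207]
ft_force: [0.7, 0.0, -1.7]
grip_width: 0.0107
grasp_force: 60.2
t 17.1667 tcp [0.5189 0.1884 0.078 ] target [0.5204 0.1887 0.0741]
carrier in face [0.0062 0.     0.0042] force in face [-0.0915 -0.098  -1.8076] torque [-0.0055  0.5072  0.0146] w 0.010731749664139097 60.15588998794556
turn [ 0.0001 -0.0001 -0.0001] shift now [ 0.0005 -0.0001  0.0139] after turn [ 0.0005 -0.0001  0.0139]
clock: 17.42
eef_pos: [0.5193, 0.1885, 0.0771]
tool_rot: [-0.102, 0.973, 0.022, 0.207]
ft_force: [0.6, -1.0, -1.3]
grip_width: 0.0108
grasp_force: 60.2
t 17.4167 tcp [0.5193 0.1885 0.0771] target [0.5204 0.1887 0.0741]
carrier in face [0.0062 0.     0.0032] force in face [-0.2083 -1.0771 -1.2833] torque [0.0138 0.5253 0.0297] w 0.010806126059278097 60.1562225818634
turn [ 0.0001 -0.0001 -0.0002] shift now [ 0.0005 -0.0001  0.0106] after turn [ 0.0005 -0.0001  0.0106]
```

```bash
for i in 1 2 3; do python3 -m inch '[[[0,0,0],[0,0,0.003],1],[[0,0,0],[0,0,0],1],[[0,0,0],[0,0,0],1]]' >/dev/null; python3 face.py 0 .006 0 | grep carr; done
```

```text
carrier in face [0.0062 0.     0.0023] force in face [-0.8334 -0.1101 -0.6893] torque [-0.0182  0.49   -0.0175] w 0.010634682916418406 60.15637993812561
carrier in face [0.0062 0.     0.0016] force in face [-1.2443 -0.7183  2.6683] torque [-0.0068  0.6309  0.011 ] w 0.010633458594006443 60.7434618473053
carrier in face [0.0063 0.     0.0006] force in face [-1.4153 -0.0606  3.8042] torque [-0.0769  0.6628 -0.0194] w 0.010671270832611997 60.929893255233765
```

```bash
cat > avg.py <<'E'
from h import *
import sys
n=int(sys.argv[1]); p=np.load("p.npy")
F=R.from_euler("z",p[2])*R.from_euler("y",-p[3]); f=np.array([p[0],p[1],.045])+F.apply([p[5],0,p[6]])
a=[]
for i in range(n):
    vision.camera("side"); o=telemetry.get_obs()
    a.append(np.r_[F.inv().apply(o["eef_pos"]-f)-[0,0,.0095],F.inv().apply(o["ft_force"]),F.inv().apply(o["ft_torque"]),o["clock"],(F.inv()*R.from_quat(o["tool_rot"])*R.from_euler("y",-np.pi)).as_rotvec()])
a=np.mean(a,0); print("pos mm",a[:3]*1e3,"F",a[3:6],"tau",a[6:9],"rot",a[10:],"t",o["clock"])
E
python3 -m inch '[[[0,0,0],[0,0,-0.002],1],[[0,0,0],[0.002,0,0],1],[[0,0,0],[0.002,0,0],1],[[0,0,0],[0.002,0,0],1],[[0,0,0],[0.002,0,0],1],[[0,0,0],[0,0,0],1]]'>/dev/null; python3 avg.py 5
python3 -m inch '[[[0,0,0],[0.002,0,0],1],[[0,0,0],[0.002,0,0],1],[[0,0,0],[0.002,0,0],1],[[0,0,0],[0,0,0],1]]'>/dev/null; python3 avg.py 5
```

```text
pos mm [4.6441 0.1652 1.2977] F [ 1.9251 -0.0234  3.4268] tau [-0.0654 -0.1593 -0.0048] rot [ 0.0009 -0.001  -0.0011] t 18.9167
pos mm [1.7211 0.0786 1.048 ] F [1.1527 0.3374 3.6407] tau [ 0.0059 -0.0824 -0.009 ] rot [ 0.0008  0.0009 -0.0009] t 19.5
```

```bash
for i in 1 2 3; do python3 -m inch '[[[0,0,0],[0.0025,0,0],1],[[0,0,0],[0,0,0],1]]'>/dev/null; python3 avg.py 3; done
```

```text
pos mm [1.2111 0.0408 1.092 ] F [2.1305 0.7898 3.5755] tau [ 0.0231 -0.1318  0.0196] rot [ 0.0007  0.0004 -0.001 ] t 19.8167
pos mm [0.4247 0.0079 1.0877] F [ 1.0887 -0.127   3.1211] tau [ 0.0112 -0.111   0.0223] rot [ 0.0006  0.0005 -0.001 ] t 20.1333
pos mm [-0.3898  0.0051  1.0821] F [ 1.9641 -0.1155  3.2827] tau [-0.0298 -0.0839  0.0322] rot [ 0.0006  0.0006 -0.001 ] t 20.45
```

```bash
for i in 1 2 3 4; do python3 -m inch '[[[0,0,0],[0.002,0,0],1],[[0,0,0],[0,0,0],1]]'>/dev/null; python3 avg.py 3; done
```

```text
pos mm [-0.4356 -0.0024  1.1797] F [ 2.7593 -0.2389  3.5627] tau [-0.0867 -0.2543  0.0218] rot [ 0.0005 -0.0003 -0.0011] t 20.7667
pos mm [-0.495   0.0258  1.3011] F [ 5.0364 -0.797   3.0881] tau [-0.1737 -0.6484  0.0021] rot [ 0.0005 -0.0013 -0.0012] t 21.0833
pos mm [-0.5442  0.0269  1.4008] F [ 5.3272 -0.826   2.629 ] tau [-0.2284 -0.8885  0.0199] rot [ 0.0005 -0.0022 -0.0013] t 21.4
pos mm [-0.5719  0.0281  1.5151] F [ 6.4194 -0.8581  3.4552] tau [-0.2079 -1.0096  0.0278] rot [ 0.0005 -0.0032 -0.0014] t 21.7167
```

Ledge contact is at x ≈ -0.4 mm, close to the vision estimate. I'll back off slightly, press, and sweep pitch to find the flush angle from the torque step.

```bash
python3 -m inch '[[[0,0,0],[-0.011,0,0],1],[[0,0,0],[0,0,0.004],1],[[0,0,0],[0,0,0.004],1],[[0,0,0],[0,0,0],1],[[0,0,0],[0,0,0],1]]'>/dev/null; python3 avg.py 4
python3 -m inch '[[[0,0.004,0],[0,0,0],1],[[0,0,0],[0,0,0],1],[[0,0,0],[0,0,0],1]]'>/dev/null; python3 avg.py 4
python3 -m inch '[[[0,-0.004,0],[0,0,0],1],[[0,-0.004,0],[0,0,0],1],[[0,0,0],[0,0,0],1],[[0,0,0],[0,0,0],1]]'>/dev/null; python3 avg.py 4
```

```text
pos mm [-0.2525  0.0181 -1.3589] F [ 1.5217 -0.5827  6.6926] tau [-0.1474 -0.0453 -0.0219] rot [ 0.0006  0.0019 -0.0008] t 22.3333
pos mm [ 0.1482  0.0578 -1.2394] F [ 2.1289 -0.2436  7.2604] tau [-0.0885 -0.2087 -0.0024] rot [ 0.0007  0.0264 -0.0009] t 22.7833
pos mm [-0.5199  0.084  -1.387 ] F [ 1.4671 -0.1761  6.1294] tau [-0.0713 -0.1483 -0.025 ] rot [ 0.0008 -0.023  -0.0007] t 23.3167
```

The torque and force say only the uphill edge is touching, so the true tilt is steeper. I'll sweep further.

```bash
for i in 1 2 3 4; do python3 -m inch '[[[0,-0.004,0],[0,0,0],1],[[0,0,0],[0,0,0],1],[[0,0,0],[0,0,0],1]]'>/dev/null; python3 avg.py 4; done
```

```text
pos mm [-0.6696  0.0939 -1.4827] F [ 1.5494 -0.1964  5.3042] tau [-0.0311 -0.0614 -0.001 ] rot [ 0.0008 -0.0479 -0.0006] t 23.7667
pos mm [-0.7914  0.1191 -1.5578] F [ 1.9738 -0.2098  5.6606] tau [-0.0251  0.0769  0.0048] rot [ 0.0009 -0.0727 -0.0006] t 24.2167
pos mm [-0.9584  0.1346 -1.5824] F [1.0596 0.1039 5.8425] tau [-0.0288  0.2003 -0.0143] rot [ 0.0009 -0.0976 -0.0005] t 24.6667
pos mm [-1.1203  0.1394 -1.5986] F [0.8439 0.411  6.6918] tau [ 0.007   0.2825 -0.0079] rot [ 0.0009 -0.1225 -0.0005] t 25.1167
```

```bash
for i in 1 2 3 4; do python3 -m inch '[[[0,0.0025,0],[0,0,0],1],[[0,0,0],[0,0,0],1],[[0,0,0],[0,0,0],1]]'>/dev/null; python3 avg.py 7; done
```

```text
pos mm [-0.9584  0.1425 -1.5949] F [ 1.0165 -0.1324  6.6149] tau [-0.0106  0.2058  0.0325] rot [ 0.0009 -0.1069 -0.0005] t 25.7167
pos mm [-0.826   0.1385 -1.5898] F [1.4461 0.235  5.8856] tau [-0.0136  0.1621  0.0166] rot [ 0.0009 -0.0914 -0.0006] t 26.3167
pos mm [-0.7031  0.1535 -1.5795] F [1.5854 0.1357 5.6804] tau [-0.0392  0.1024 -0.0051] rot [ 0.0009 -0.0759 -0.0006] t 26.9167
pos mm [-0.6839  0.1525 -1.555 ] F [ 1.1878 -0.0315  5.271 ] tau [ 0.0132 -0.038   0.0054] rot [ 0.0009 -0.0602 -0.0006] t 27.5167
```

Flush is at rot ≈ -0.063, a tilt of about 0.484 rad. I'll update the frame, align, slide to the ledge, then press.

```bash
python3 - <<'E'
from h import *
p=np.load("p.npy"); v=R.from_euler("y",-p[3]).apply([p[5],0,p[6]]); p[3]+=.063; w=R.from_euler("y",p[3]).apply(v); p[5],p[6]=w[0],w[2]; np.save("p.npy",p); print(p)
E
python3 -m inch '[[[0,-0.0005,0],[0.002,0,0],1],[[0,0,0],[0,0,0],1],[[0,0,0],[0,0,0],1]]'>/dev/null; python3 avg.py 4
for i in 1 2 3; do python3 -m inch '[[[0,0,0],[0.002,0,0],1],[[0,0,0],[0,0,0],1]]'>/dev/null; python3 avg.py 4; done
```

```text
[0.528  0.1903 0.2101 0.4838 1.2217 0.0001 0.0203]
pos mm [-0.2622  0.1674 -1.4384] F [2.395  0.0743 5.3049] tau [-0.0208 -0.1309  0.0002] rot [ 0.0009 -0.0013 -0.0008] t 27.9667
pos mm [-0.2923  0.1546 -1.3619] F [ 3.0119 -0.0424  4.9559] tau [-0.0677 -0.3125  0.0225] rot [ 0.0008 -0.0023 -0.0009] t 28.3333
pos mm [-0.3351  0.1663 -1.2809] F [ 3.4875 -0.34    4.8061] tau [-0.0957 -0.4458  0.0122] rot [ 0.0008 -0.0032 -0.001 ] t 28.7
pos mm [-0.3524  0.1812 -1.2041] F [ 4.0421 -0.6922  4.7118] tau [-0.1122 -0.5412  0.0342] rot [ 0.0008 -0.0042 -0.0011] t 29.0667
```

```bash
python3 -m inch '[[[0,0.0006,0],[0,0,0.002],1],[[0,0,0],[0,0,0.002],1],[[0,0,0],[0,0,0],1]]'>/dev/null; python3 avg.py 4
python3 - <<'E'
from h import *
S=vision.camera("side");s=S["img"];T=vision.camera("top");t=T["img"]
f=lambda im,x,y,w,h,k:np.clip(1.4*cv2.resize(im[y:y+h,x:x+w,::-1],None,fx=k,fy=k,interpolation=cv2.INTER_LANCZOS4).astype(float),0,255).astype(np.uint8)
cv2.imwrite("pics/seat.png",np.hstack([f(s,205,132,46,56,9),f(t,138,182,42,56,9)]))
p=np.load("p.npy");F=R.from_euler("z",p[2])*R.from_euler("y",-p[3]); c=np.array([p[0],p[1],.045])+F.apply([p[5],0,p[6]])
cc=c+F.apply([0,0,-.0012])
for n,q in [("car -y low",[-.018,-.046,.006]),("car -y hi",[.018,-.046,.006]),("car +y hi",[.018,.046,.006]),("plat -y hi",[.024,-.05,0]),("plat -y low",[-.018,-.05,0]),("plat +y hi",[.024,.05,0])]:
    w=cc+F.apply(q); a=proj(S,w)[0];b=proj(T,w)[0]; print(n,(a-[205,132]+.45)*9,(b-[138,182]+.45)*9+[414,0])
E
```

```text
pos mm [-0.3057  0.182  -2.3076] F [ 4.0149 -0.2707  6.4767] tau [-0.088  -0.5171  0.0242] rot [ 0.0008 -0.0005 -0.0011] t 29.5167
car -y low [152.6349 295.5419] [779.141  233.6216]
car -y hi [260.5091 226.2683] [752.1157 117.943 ]
car +y hi [181.7826  95.3003] [432.3419 177.728 ]
plat -y hi [292.3739 236.4352] [762.9888  89.8735]
plat -y low [166.5055 317.2248] [794.1698 224.3349]
plat +y hi [205.0286  94.1681] [416.8912 154.3753]
```

View pics/seat.png

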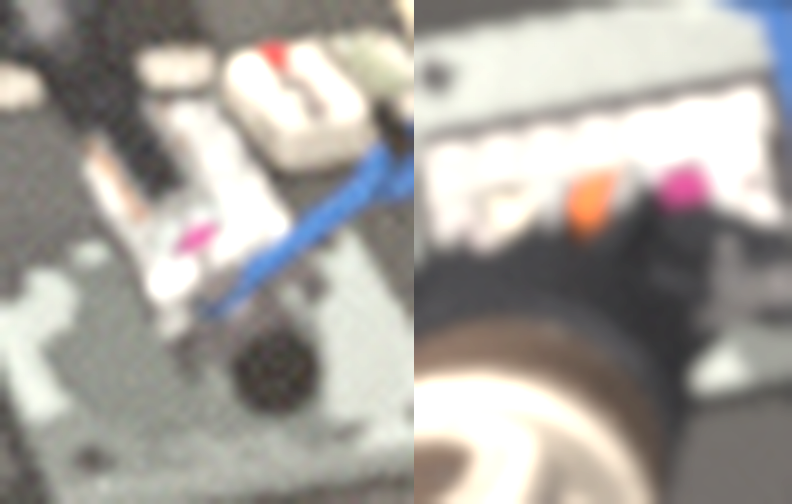

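The picture shows the carrier seated. In the side half its purple spot is at (197,237) and the near end at (165,290), and the shutter is clear. In the top half the spot is at (685,187), with the platform's uphill corners at (425,145) and (768,90). I'll check y-centring numerically through the spot.

```bash
python3 - <<'E'
from h import *
p=np.load("p.npy");F=R.from_euler("z",p[2])*R.from_euler("y",-p[3]); c=np.array([p[0],p[1],.045])+F.apply([p[5],0,p[6]])
def spot(im,box):
    x,y,w,h=box; H=cv2.cvtColor(im,cv2.COLOR_RGB2HSV)[y:y+h,x:x+w]
    m=((H[...,0]>135)&(H[...,0]<172)&(H[...,1]>70)); q=np.argwhere(m); wt=H[...,1][m].astype(float); print(m.sum())
    return (q*wt[:,None]).sum(0)[::-1]/wt.sum()+[x,y]
for n,b0,b1 in(("top",(290,205,20,18),(200,195,30,18)),("side",(215,255,25,20),(218,150,16,14))):
    C=vision.camera(n)
    if n=="top": b1=(138+26,182+14,12,12)
    im0=cv2.cvtColor(cv2.imread(f"pics/{n}0.png"),cv2.COLOR_BGR2RGB); im0=cv2.resize(im0,(512,384),interpolation=cv2.INTER_AREA)
    s0=spot(im0,b0); s1=spot(C["img"],b1)
    w0=onz(C,s0,.0135); l0=R.from_euler("z",.063).apply(w0-[.507,-.167,.009])
    o,d=ray(C,s1); n_=F.apply([0,0,1]); k=((c+n_*(.0045-.0025)-o)@n_)/(d@n_); l1=F.inv().apply(o+k*d-c)
    print(n,s0,s1,"in carrier",l0,"on face",l1,"carrier at",l1-l0)
E
```

```text
7
24
top [299.2717 214.0082] [167.3292 202.8387] in carrier [-0.0007 -0.0211  0.0045] on face [-0.0008 -0.0212  0.002 ] carrier at [-0.0001 -0.     -0.0025]
20
7
side [224.4464 265.2725] [226.3065 158.0124] in carrier [ 0.0003 -0.0247  0.0045] on face [ 0.0003 -0.0268  0.002 ] carrier at [-0.     -0.0021 -0.0025]
```

```bash
python3 -m inch '[[[0,0,0],[0,0,0.0024],1],[[0,0,0],[0,0,0],1],[[0,0,0],[0,0,0],1],[[0,0,0],[0,0,0],1]]'; python3 avg.py 8; python3 shut.py | head -1
```

```text
clock: 30.05
eef_pos: [0.5156, 0.1878, 0.0686]
tool_rot: [-0.101, 0.966, 0.026, 0.238]
ft_force: [0.3, -0.0, 8.6]
grip_width: 0.0104
grasp_force: 61.2
pos mm [-0.3011  0.1743 -2.9346] F [ 3.6902 -0.2645  7.5517] tau [-0.1556 -0.4987  0.0089] rot [ 0.0008 -0.0006 -0.0011] t 30.45
disc px [175.5714 176.8571] 5.3938
```

```bash
python3 -c "
from workcell import workorder; print(workorder.job_done())"
```

```text
the job is handed in; nothing more can be done
None
```

I handed the job in at about 30 s with the carrier still gripped. By touch it is flush on the face, against the ledge and centred to about 1–2 mm, with the platform pressed in about 3 mm at 8.6 N. The shutter stands open at about 1.46 rad; my first move knocked it slightly closed, and I then swung it clear before picking up the carrier.

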